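# Weigh the brownie on the hanging scale

## Robot

A 6-joint arm with a two-finger parallel gripper is mounted at the origin on a cart in front of the work surface, level with it; the furniture and walls round the work are solid. World frame = base frame: x ahead of the robot, y to its left, z up, the work surface at z = 0. Lengths are in m, angles in rad, forces in N, time in s.
With the tool pointing down it reaches from about 0.35 to 0.85 m from the base axis. Payload 8.1 kg.
Tool frame: the origin (TCP) lies midway between the tips of the shut fingers; the grasp point (between the pads) lies 19 mm behind it; z points along the fingers, y is the direction in which the jaws open and shut (so a half turn about z gives the same grasp; the last joint's range is limited). The gripper opens to 85 mm and grips with 20 to 120 N. Pads are 22 mm wide; open, the fingers measure 114 mm over their backs; the gripper's body (76 mm by 85 mm) begins 54 mm behind the grasp point. The pads swing forward as they close: fully open they stand 13 mm farther back than shut.
Start: joints at [-1.338, 0.13, 1.488, -0, 1.523, -0.085], TCP at [0.188, -0.57, 0.231] pointing down, gripper open.
Joint ranges: [-2.96, 2.96], [-0.89, 2.26], [0.02, 2.5], [-1.34, 4.48], [0, 2.73], [-2.66, 2.66]. Speed limits (rad/s): [2.39, 2.39, 2.79, 3.14, 3.14, 3.14].

## Interface

Orientations are given as a rotation vector (axis times angle).
In Python, from rig import robot gives the robot as it stands.
- The arm moves only by the tool drive_tool, never from a script. Its argument "series" is a list of rows, each a list of 3 entries, a list of its own where there are three numbers: the shift along the world's x, y, z each as a share of 0.2 m, from -1 to 1, then the turn, a rotation vector about the world's x, y, z each as a share of 45 degrees, from -1 to 1, then the gripper command: -1 is shut, 1 is fully open, values between are in proportion. A call has 1 to 10 rows; each row is the pose to reach, as a shift and turn from the pose measured when the call began; what a row does not reach only later rows make up. A row lasts 1/12 s, in which the tool goes at most 41.7 mm and 7.16 degrees, less where a joint would pass 70% of its speed; a pose out of reach is approached as far as the arm can. A call with a number of a shift or a turn outside -1 to 1 is refused whole. A call with a gripper value outside its range is refused whole. The fingers move at their own pace and stop on an object; the grip force is fixed at half the most. Time passes only in rows, so rows that repeat a pose let the fingers close. It gives the time, the measured TCP pose, the force and the opening at its end, in the units of the state.
- robot.get_obs(): the state, without advancing time (a new reading comes with each control period).
- robot.snapshot(name): name is "scene" or "top" or "wrist"; returns the picture (384x512x3 uint8, red, green, blue); there is no depth.
- robot.camera_info(name): a dict with "fx", "fy", "cx", "cy" (pixels), "D" ([k1, k2, p1, p2, k3] as OpenCV has them; the pictures are not rectified), "position" and "rotation" of the camera in the world. Camera axes: x right, y down, z forward; pixel columns grow to the right and rows downward; lengths in m; the calibration is good to about 2 mm. A picture is of the moment at which its call begins: read the wrist's pose just before it. camera_info takes no time and is no camera call; for the wrist camera it gives the pose at the moment of the call.
- robot.close_job(): hands the job in, once; it reports no verdict.
Trained networks look in the newest picture that a camera, given by its name, has taken for a name from the list of things; names that differ only in an ending like _2 or _b are one class to them, and where a whole thing is asked for, a point or a joint stands for the part that bears it (a point fixed in the world has none). Each returns a list of dicts, best first, with "score" (0 to 1); they miss things now and then, are a little off and sometimes report something else, mostly with a low value. They report only what shows in the picture. A call takes as long as a camera call.
- robot.boxes_of(camera, name): "location" ([column, row] in pixels, amid what is visible of it).
The state is a dict: "t": time; "q": joint angles; "joint_vel": joint speeds; "joint_efforts": joint torques, N m; "ee_pos": TCP position; "orientation": TCP orientation; "wrist_force": force on the tool from outside, world axes, zero at the start; "moment": the same for the moment, N m; "opening": finger opening in m.
Only numpy, scipy, OpenCV 4.12 (cv2) and the standard library are available. Lean on these libraries where they do the work, as an engineer would, in place of code of your own. Each camera call takes 0.05 s, during which the arm holds its last target.

## Task

Weigh the brownie: pick up the metal pan that holds it and hang the middle of the pan's handle bar gently in the sprung hook of the scale, without driving the hook down to its stop. Let go, wait until the hook has stopped bobbing, and leave the pan hanging there with the brownie still in it. Leave the other pan, the one with the ramekin, where it stands.

Things in the scene. Friction and masses are not known exactly. Their poses are not given: they have to be found in the camera images.
- pan_brownie: Loose weighing pan with the brownie: square open aluminium tray 104 x 104 x 45 mm, walls and floor 3 mm, a rigid steel bow over it and a wooden grip on top (202 mm in all). Origin: centre of its underside, z up, bow along y. 0.19 to 0.26 kg, plus the brownie's 80 g. A second pan looks the same but for its contents; either may stand on either side.
- grip_brownie (a point): Centre of that pan's wooden grip, 181 mm above the pan's underside and 51 mm above the bar's axis. The grip is a post of 20 x 20 mm (sides along the pan's x and y), 42 mm high, on an 11 mm stem (18 mm collar under the grip) on the middle of the bar. Axes as the pan's.
- bail_brownie (a point): Middle of that pan's level handle bar, on its axis, 130 mm above the pan's underside. 8 mm round, level along y for 25 mm either way, then sloping down to legs at y = +-53 mm. Between bar underside (126 mm) and tray rim (45 mm) is an open window, 99 mm wide below 112 mm, for the hook to enter along x.
- brownie: The brownie, dark brown, 59 x 76 x 36 mm, lying loose in its pan. Origin: centre of its underside.
- pan_ramekin: The other pan, same shape, holding a cream ceramic ramekin (82 mm wide, 48 mm high, also loose). Origin: centre of the underside. Not to be moved.
- scale: Spring scale, fixed to the worktop, turned by up to 0.25 rad: foot 120 x 130 x 14 mm, white column 52 x 62 mm, 276 mm high, round dial (92 mm wide, top at 308 mm, face 40 mm in front of the column's axis) with a red needle. The hook arm comes out along the scale's -x, roughly towards the robot. Origin: centre of the foot's underside, z up.
- hook_seat (a point): Axis of a bar resting in the hook; moves with it. Unloaded: 135 mm out along the scale's -x, 200 mm up. Axes as the scale's. Hook: 8 mm rod in the x-z plane; arm top 18 mm above the seat, V dip 40 mm wide, open upward (underside 12 mm below the seat), upturned tip 22 mm in front (-x) of the seat, its top 23 mm above it. A bar lying along y drops in from above. Nothing is above it.
- scale_hook (a joint): How far the hook has dipped, m: 0 unloaded (up), stop at 0.055. It slides straight down against a spring of 150 N/m with 0.3 N preload, lightly damped: it dips about 15 to 20 mm under the pan with the brownie and bobs about a second before it is still.

How it is judged:
By the outcome, as a careful person would: the job done as asked, in the order asked, and still so for the second after the job is handed in, with the robot touching nothing.
It also fails if it takes over 43 s, if anything falls off the work surface, if the arm or the gripper's body presses on something with over 40 N, if the wrist force passes 120 N, or if a joint passes its speed limit or range.

## Working session

There is one attempt and no reset: what is moved stays moved. The work goes in short steps, Python scripts to look and compute and a tool call to move; the robot and the scene stay as the last step left them, time stands still between calls to the robot, and variables do not carry over. Pictures are saved under pics/ and viewed, and the job is handed in when it is done.

Besides the shell and the picture viewer there is one more tool, called as name([rows], argument=value, ...), one row to a line, values as JSON. drive_tool: Moves the arm, as the interface text tells. Shift numbers are shares of 0.2 m and turn numbers shares of 45 degrees, none past 1 either way. Its arguments: {"type":"object","properties":{"series":{"type":"array"}},"required":["series"]}

```bash
ls; mkdir -p pics; python3 - <<'E'
from rig import robot
import cv2
o=robot.get_obs();print(o)
for c in ["scene","top"]:
    im=robot.snapshot(c);cv2.imwrite(f"pics/{c}0.png",im[:,:,::-1])
    i=robot.camera_info(c);print(c,i)
    for n in ["pan_brownie","grip_brownie","brownie","pan_ramekin","scale","hook_seat","scale_hook","bail_brownie"]:
        print(n,[(r['location'],round(r['score'],2)) for r in robot.boxes_of(c,n)])
print(robot.get_obs()['t'])
E
```

```text
pics
{'t': 0.0, 'q': array([-1.33840066e+00,  1.31149619e-01,  1.48930566e+00,  2.30293392e-05,
        1.52299431e+00, -8.53937604e-02]), 'joint_vel': array([-0.00053178,  0.00048609, -0.00041667,  0.00142412, -0.00068994,
        0.00021157]), 'joint_efforts': array([-6.80012236e-04, -5.69399142e+01, -5.00546372e+01, -1.43282045e-04,
        1.46481363e-02,  2.65867192e-05]), 'ee_pos': array([ 0.1873844 , -0.56940191,  0.23023684]), 'orientation': array([-3.10018731e+00, -4.96789564e-01,  1.78060309e-04]), 'wrist_force': array([-0.51132376,  0.57673468,  0.01252535]), 'moment': array([-0.0210696 ,  0.02525707,  0.01923108]), 'opening': 0.08507205372373684}
scene {'fx': 389.9629868348883, 'fy': 389.9629868348883, 'cx': 257.74071583499074, 'cy': 188.02998110572074, 'D': array([0.01878974, 0.        , 0.        , 0.        , 0.        ]), 'position': array([0.08127715, 0.86349088, 0.7734474 ]), 'rotation': array([-0.57631925,  2.50186061, -1.38009666])}
pan_brownie [([239.6, 267.1], 0.95)]
grip_brownie [([238.9, 269.6], 0.92)]
brownie [([301.2, 186.7], 0.74), ([243.5, 281.3], 0.67), ([242.2, 266.0], 0.65)]
pan_ramekin [([303.7, 186.6], 0.84)]
scale [([236.3, 186.2], 0.92)]
hook_seat []
scale_hook [([258.6, 166.4], 0.67), ([239.2, 268.9], 0.63)]
bail_brownie [([240.2, 267.8], 0.95)]
top {'fx': 357.02280316965, 'fy': 357.02280316965, 'cx': 252.77561410979345, 'cy': 189.23877965852782, 'D': array([-0.00988948,  0.        ,  0.        ,  0.        ,  0.        ]), 'position': array([ 0.3966894 , -0.03468784,  1.00525475]), 'rotation': array([-2.09949861,  2.16427746, -0.16502853])}
pan_brownie [([165.3, 232.5], 0.57)]
grip_brownie [([162.2, 233.0], 0.94)]
brownie [([163.8, 228.7], 0.78)]
pan_ramekin [([352.7, 216.1], 0.84)]
scale [([253.0, 169.3], 0.66)]
hook_seat []
scale_hook [([258.4, 191.1], 0.47)]
bail_brownie [([160.5, 230.8], 0.65)]
0.9
```

View pics/scene0.png

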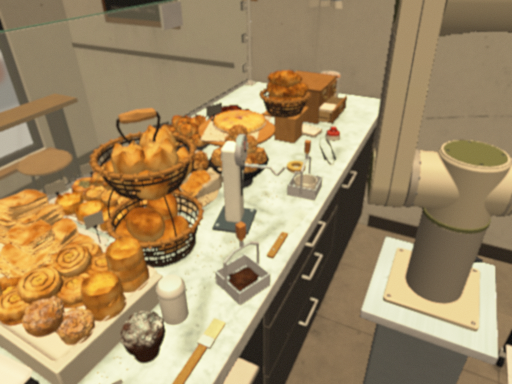

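View pics/top0.png

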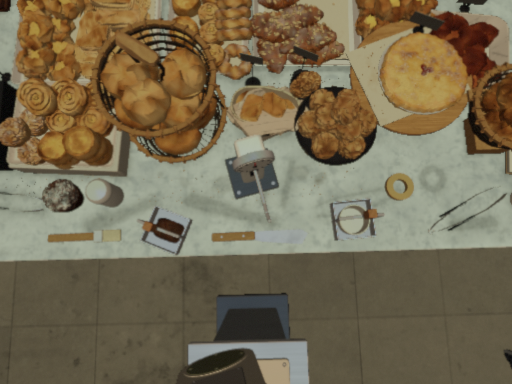

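```bash
python3 - <<'E'
import cv2
for c,(x0,x1,y0,y1) in {"scene":(180,350,110,330),"top":(120,400,90,280)}.items():
    im=cv2.imread(f"pics/{c}0.png")[y0:y1,x0:x1]
    s=min(800/(x1-x0),600/(y1-y0));s=int(s*2)/2
    cv2.imwrite(f"pics/{c}0z.png",cv2.resize(im,None,fx=s,fy=s,interpolation=cv2.INTER_CUBIC));print(c,s)
E
```

```text
scene 2.5
top 2.5
```

View pics/scene0z.png

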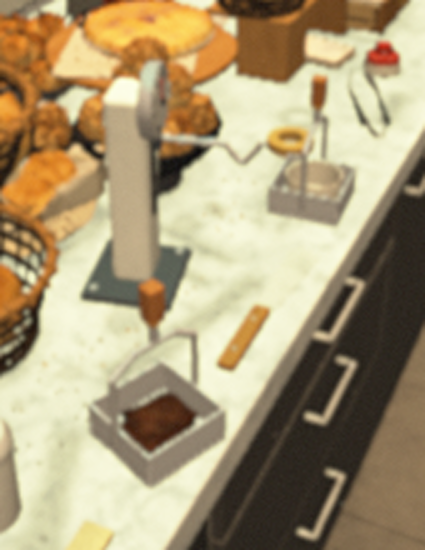

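View pics/top0z.png

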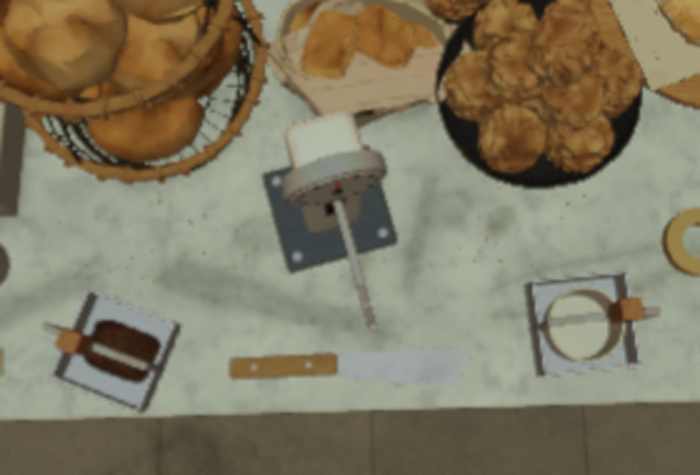

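The scene picture shows the brownie pan near the camera: grip around (241,230), tray rim between (216,272) and (270,275). The ramekin pan is on the far side. The top picture puts the brownie pan on the left, around (167,230), with the scale in the middle and its hook tip near (269,220). Next I'll fit poses to hand-read points from both pictures.

```bash
cat > h.py <<'E'
import numpy as np,cv2
from scipy.optimize import least_squares
def proj(P,i):
    R=cv2.Rodrigues(np.array(i['rotation']))[0]
    rv=cv2.Rodrigues(R.T)[0]; t=-R.T@i['position']
    K=np.array([[i['fx'],0,i['cx']],[0,i['fy'],i['cy']],[0,0,1]])
    return cv2.projectPoints(np.atleast_2d(np.array(P,float)),rv,t,K,i['D'])[0][:,0]
def place(P,x,y,a,z=0):
    P=np.array(P,float);c,s=np.cos(a),np.sin(a)
    return np.c_[x+c*P[:,0]-s*P[:,1],y+s*P[:,0]+c*P[:,1],P[:,2]+z]
E
cat > fit.py <<'E'
from rig import robot
from h import *
ti=robot.camera_info("top");si=robot.camera_info("scene")
T=lambda l:np.array(l)/2.5+[120,90]
S=lambda l:np.array(l)/2.5+[180,110]
def fit(Mt,Ot,Ms,Os,x0):
    f=lambda p:np.r_[(proj(place(Mt,*p),ti)-Ot).ravel(),(proj(place(Ms,*p),si)-Os).ravel()]
    r=least_squares(f,x0,loss='soft_l1');print(np.round(r.x,4),'\n',np.round(f(r.x).reshape(-1,2),1).tolist());return r.x
# pan: corners in pan coords (+x up in top picture, +y left)
h=.052
C=lambda sx,sy,z=.045:[sx*h,sy*h,z]
p=fit([C(1,1),C(1,-1),C(-1,-1),C(-1,1),[0,0,.187]],T([(90,292),(181,322),(143,411),(55,377),(68,342)]),
 [C(1,-1),C(-1,-1),C(-1,1),C(1,1),[0,0,.181]],S([(157,363),(225,413),(153,483),(90,405),(151,302)]),[.35,.2,-.3])
s=fit([[.06,.065,.014],[-.06,.065,.014],[-.06,-.065,.014],[-.157,0,.223]],T([(263,175),(292,271),(397,240),(373,326)]),
 [[-.06,.065,.014],[-.06,-.065,.014],[-.157,0,.219],[-.135,0,.190]],S([(157,308),(190,248),(262,146),(245,161)]),[.45,0,.1])
print("seat",place([[-.135,0,.2]],*s),"grip",place([[0,0,.181]],*p))
for c,i in(("top",ti),("scene",si)):
    im=cv2.imread(f"pics/{c}0.png");im=cv2.resize(im,None,fx=4,fy=4,interpolation=cv2.INTER_CUBIC)
    def ln(P,col):
        q=proj(P,i)*4+1.5
        cv2.polylines(im,[np.int32(np.round(q))],False,col,1)
    for z in(0,.045): ln(place([C(1,1,z),C(1,-1,z),C(-1,-1,z),C(-1,1,z),C(1,1,z)],*p),(0,255,0))
    ln(place([[0,-.053,.045],[0,-.053,.112],[0,-.025,.13],[0,.025,.13],[0,.053,.112],[0,.053,.045]],*p),(255,0,0))
    ln(place([[0,0,.13],[0,0,.202]],*p),(255,255,0))
    ln(place([[.06,.065,.014],[-.06,.065,.014],[-.06,-.065,.014],[.06,-.065,.014],[.06,.065,.014]],*s),(0,0,255))
    ln(place([[-.03,0,.214],[-.115,0,.214],[-.135,0,.193],[-.157,0,.219]],*s),(0,0,255))
    ln(place([[-.026,.031,.276],[-.026,-.031,.276],[.026,-.031,.276],[.026,.031,.276],[-.026,.031,.276]],*s),(255,0,255))
    a,b,cc,d={"scene":(185,310,130,310),"top":(130,290,115,255)}[c]
    cv2.imwrite(f"pics/{c}_fit.png",im[cc*4:d*4,a*4:b*4][:600])
E
python3 fit.py
```

```text
[ 0.4518  0.212  -0.3622] 
 [[-2.4, -1.3], [-3.1, -0.8], [-1.7, 0.6], [-2.7, 1.2], [1.4, 0.0], [1.8, -2.3], [1.0, -2.8], [-0.3, -9.9], [-1.1, -0.6], [0.9, 0.1]]
[ 0.6082 -0.0259  0.2416] 
 [[-1.3, -1.2], [-2.0, 0.5], [0.6, 0.6], [0.0, -0.1], [5.6, -1.5], [1.3, -1.0], [-0.4, -1.3], [-1.2, 0.5]]
seat [[ 0.47713102 -0.05823606  0.2       ]] grip [[0.4518206  0.21203585 0.181     ]]
```

View pics/scene_fit.png

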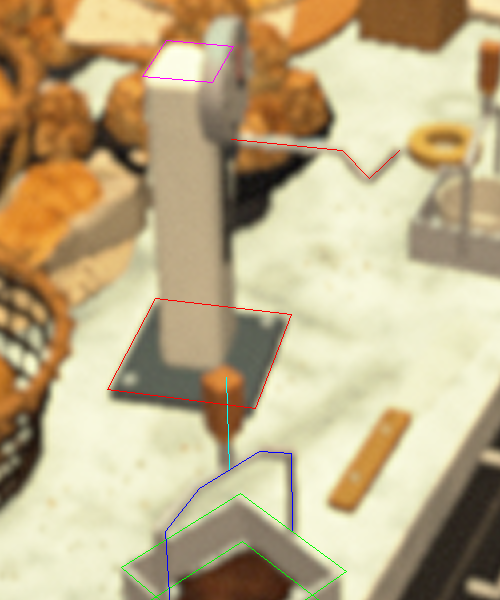

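View pics/top_fit.png

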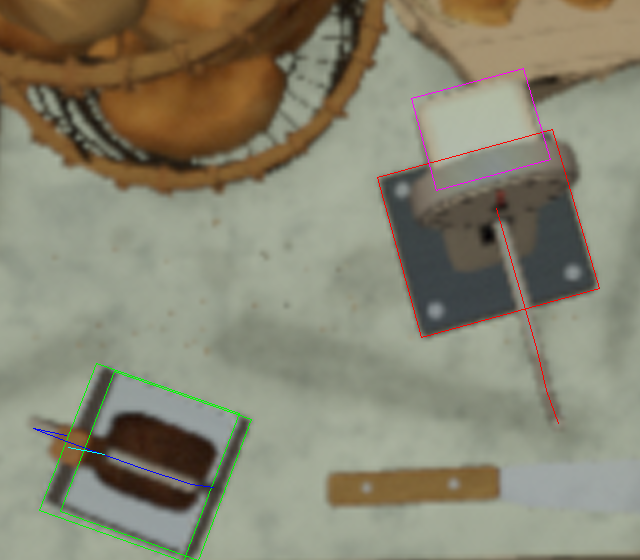

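drive_tool([
  [[0,0,0.3],[0,0,0],1],
  [[0,0,0.6],[0,0,0],1],
  [[0.1,0.1,0.65],[0,0,0.15],1],
  [[0.25,0.25,0.65],[0,0,0.3],1],
  [[0.4,0.4,0.65],[0,0,0.45],1],
  [[0.55,0.55,0.65],[0,0,0.6],1],
  [[0.7,0.7,0.65],[0,0,0.75],1],
  [[0.85,0.85,0.65],[0,0,0.9],1],
  [[1,1,0.65],[0,0,1],1],
])

```text
t: 1.65
ee_pos: [0.3798, -0.3771, 0.3616]
orientation: [2.67, 1.654, 0.0]
wrist_force: [0.7, -1.2, 0.7]
opening: 0.0857
```

drive_tool([
  [[0.05,0.25,0],[0,0,0.14],1],
  [[0.1,0.5,0],[0,0,0.14],1],
  [[0.15,0.75,0],[0,0,0.14],1],
  [[0.2,1,0],[0,0,0.14],1],
])

```text
t: 1.98
ee_pos: [0.4122, -0.2134, 0.3616]
orientation: [2.575, 1.798, 0.001]
wrist_force: [0.5, 0.7, 0.4]
opening: 0.0853
```

drive_tool([
  [[0,0.25,0],[0,0,0],1],
  [[0,0.5,0],[0,0,0],1],
  [[0,0.75,0],[0,0,0],1],
  [[0,1,0],[0,0,0],1],
])

```text
t: 2.32
ee_pos: [0.4117, -0.0468, 0.3619]
orientation: [2.575, 1.797, 0.002]
wrist_force: [0.8, 0.2, -0.2]
opening: 0.0853
```

drive_tool([
  [[0.05,0.25,0],[0,0,0],1],
  [[0.1,0.5,0],[0,0,0],1],
  [[0.15,0.75,0],[0,0,0],1],
  [[0.2,1,0],[0,0,0],1],
  [[0.2,1,0],[0,0,0],1],
])

```text
t: 2.73
ee_pos: [0.4516, 0.1556, 0.3622]
orientation: [2.574, 1.798, 0.003]
wrist_force: [0.7, -0.9, 0.8]
opening: 0.0855
```

```bash
python3 - <<'E'
from rig import robot
import cv2
o=robot.get_obs();print(o['ee_pos'],o['q'])
i=robot.camera_info("wrist");print(i)
im=robot.snapshot("wrist");cv2.imwrite("pics/w1.png",im[:,:,::-1])
print(robot.boxes_of("wrist","grip_brownie"))
E
```

```text
[0.45158049 0.15564918 0.36222375] [ 2.25311867e-01 -2.20414582e-01  1.59268848e+00 -1.04155959e-03
  1.76669101e+00  5.76468441e-01]
{'fx': 292.9028200812496, 'fy': 292.9028200812496, 'cx': 251.24614921302822, 'cy': 189.71816775012218, 'D': array([0.00026127, 0.        , 0.        , 0.        , 0.        ]), 'position': array([0.47528731, 0.21913783, 0.50487034]), 'rotation': array([ 2.82930389, -0.503473  , -0.06378843])}
[{'location': [239.6, 116.6], 'score': 0.83}]
```

View pics/w1.png

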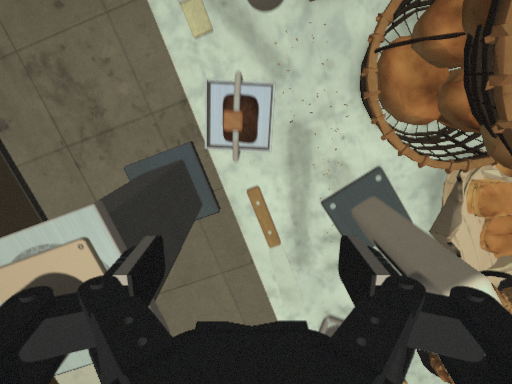

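```bash
python3 - <<'E'
from rig import robot
from h import *
i=robot.camera_info("wrist")
im=cv2.imread("pics/w1.png")
z=cv2.resize(im[60:170,190:290],None,fx=5,fy=5,interpolation=cv2.INTER_CUBIC);
h=.052;C=lambda sx,sy,z=.045:[sx*h,sy*h,z]
M=[C(1,1),C(1,-1),C(-1,-1),C(-1,1),[0,0,.202]]
O=np.array([(273,82),(270,150),(206,148),(207,81),(233,121)],float)
f=lambda p:(proj(place(M,*p),i)-O).ravel()
r=least_squares(f,[.45,.21,-.36],loss='soft_l1');p=r.x
print(p,f(p).reshape(-1,2).round(1).tolist())
g=least_squares(lambda q:(proj([[q[0],q[1],.202]],i)-[233,121]).ravel(),[.45,.21]).x;print("grip only",g)
def ln(P,col):cv2.polylines(z,[np.int32((proj(P,i)-[190,60])*5+2)],False,col,1)
ln(place([C(1,1),C(1,-1),C(-1,-1),C(-1,1),C(1,1)],*p),(0,255,0))
ln(place([[0,-.053,.112],[0,-.025,.13],[0,.025,.13],[0,.053,.112]],*p),(255,0,0))
k=.01
ln(place([[k,k,.202],[k,-k,.202],[-k,-k,.202],[-k,k,.202],[k,k,.202]],*p),(255,255,0))
cv2.imwrite("pics/w1f.png",z)
E
```

```text
[ 0.45395966  0.21651274 -0.37546751] [[1.9, -0.5], [1.5, 1.8], [-0.8, 1.9], [-2.7, -1.7], [-0.1, -0.1]]
grip only [0.45403333 0.2163908 ]
```

View pics/w1f.png

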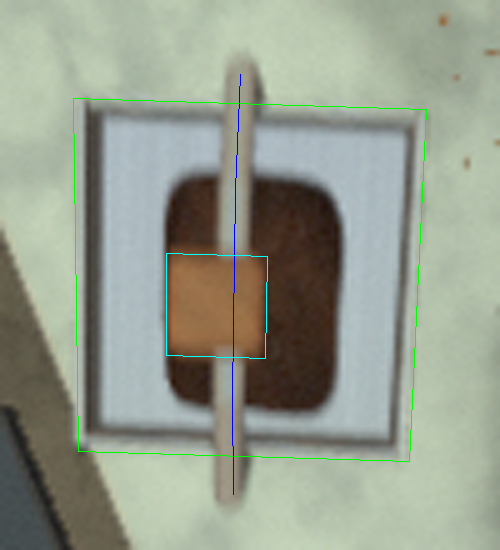

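drive_tool([
  [[0.01,0.15,0],[0,0,-0.01],1],
  [[0.01,0.3,0],[0,0,-0.01],1],
  [[0.01,0.3,-0.2],[0,0,-0.01],1],
  [[0.01,0.3,-0.4],[0,0,-0.01],1],
  [[0.01,0.3,-0.6],[0,0,-0.01],1],
  [[0.01,0.3,-0.7],[0,0,-0.01],1],
  [[0.01,0.3,-0.8],[0,0,-0.01],1],
  [[0.01,0.3,-0.9],[0,0,-0.01],1],
  [[0.01,0.3,-0.98],[0,0,-0.01],1],
  [[0.01,0.3,-0.98],[0,0,-0.01],1],
])

```text
t: 3.67
ee_pos: [0.4512, 0.2167, 0.1613]
orientation: [-2.577, -1.795, 0.008]
wrist_force: [-0.3, 0.5, -0.2]
opening: 0.0851
```

```bash
python3 - <<'E'
from rig import robot
import cv2
print(robot.get_obs()['ee_pos'])
for c in("wrist","scene"):
    im=robot.snapshot(c);cv2.imwrite(f"pics/{c}2.png",im[:,:,::-1])
im=cv2.imread("pics/scene2.png")[180:320,180:320]
cv2.imwrite("pics/scene2z.png",cv2.resize(im,None,fx=4,fy=4,interpolation=cv2.INTER_CUBIC))
E
```

```text
[0.45120435 0.21670269 0.16132567]
```

View pics/wrist2.png

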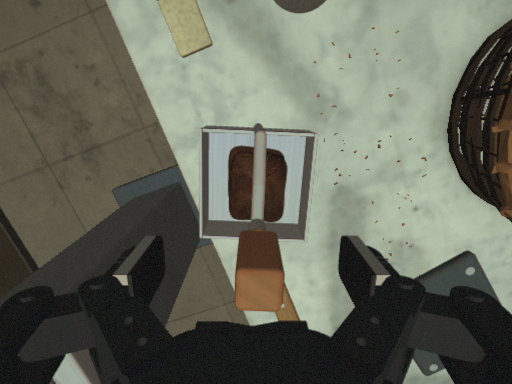

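View pics/scene2z.png

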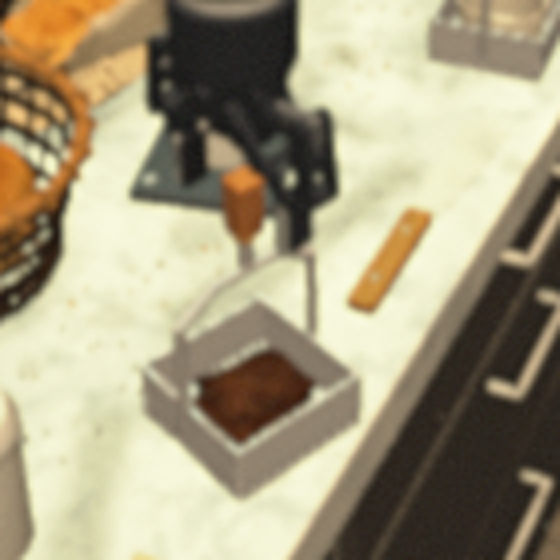

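```bash
python3 - <<'E'
from rig import robot
from h import *
o=robot.get_obs();e=o['ee_pos'];i=robot.camera_info("wrist");s=robot.camera_info("scene")
print("tcp",proj(e,i),(proj(e,s)-180)*4)
R=cv2.Rodrigues(o['orientation'])[0];print(R.round(3))
g=e-.019*R[:,2];print("grasp",proj(g,i),(proj(g,s)-180)*4)
# grip top corners from picture -> position/ yaw
O=np.array([(237,310),(282,309),(279,268),(239,270)],float)
k=.01
f=lambda p:(proj(place([[-k,-k,.202],[k,-k,.202],[k,k,.202],[-k,k,.202]],*p),i)-O).ravel()
r=least_squares(f,[.45,.21,-.36]);print(r.x,f(r.x).round(1))
E
```

```text
tcp [[249.62573254 240.76444181]] [[239.66124435 228.28989234]]
[[ 0.347  0.938 -0.   ]
 [ 0.938 -0.347  0.   ]
 [ 0.    -0.    -1.   ]]
grasp [[249.43174126 258.43862001]] [[238.64595734 203.75728506]]
[ 0.45549281  0.21173335 -0.32696282] [-0.9  1.   1.3  0.8  4.4 -0.3 -4.9 -1.1]
```

drive_tool([
  [[0.015,-0.015,0.01],[0,0,0.02],1],
  [[0.015,-0.015,0.01],[0,0,0.02],-0.3],
  [[0.015,-0.015,0.01],[0,0,0.02],-0.5],
  [[0.015,-0.015,0.01],[0,0,0.02],-1],
  [[0.015,-0.015,0.01],[0,0,0.02],-1],
  [[0.015,-0.015,0.01],[0,0,0.02],-1],
  [[0.015,-0.015,0.01],[0,0,0.02],-1],
  [[0.015,-0.015,0.01],[0,0,0.02],-1],
])

```text
t: 4.43
ee_pos: [0.4561, 0.2145, 0.1673]
orientation: [-2.563, -1.816, 0.0]
wrist_force: [-2.0, 0.5, 1.8]
opening: 0.0191
```

drive_tool([
  [[0,0,0.03],[0,0,0],-1],
  [[0,0,0.1],[0,0,0],-1],
  [[0,0,0.2],[0,0,0],-1],
  [[0,0,0.3],[0,0,0],-1],
  [[0,0,0.4],[0,0,0],-1],
  [[0,0,0.5],[0,0,0],-1],
  [[0,0,0.57],[0,0,0],-1],
  [[0,0,0.6],[0,0,0],-1],
  [[0,0,0.6],[0,0,0],-1],
])

```text
t: 5.18
ee_pos: [0.4567, 0.2148, 0.2889]
orientation: [2.563, 1.816, 0.003]
wrist_force: [0.7, -0.0, -3.3]
opening: 0.0192
```

```bash
python3 - <<'E'
from rig import robot
import cv2
o=robot.get_obs();print(o['ee_pos'],o['orientation'],o['q'],o['opening'],o['wrist_force'],o['moment'])
for c in("wrist","scene"):
    im=robot.snapshot(c);cv2.imwrite(f"pics/{c}3.png",im[:,:,::-1])
im=cv2.imread("pics/scene3.png")[120:320,160:340]
cv2.imwrite("pics/scene3z.png",cv2.resize(im,None,fx=3,fy=3,interpolation=cv2.INTER_CUBIC))
E
```

```text
[0.45668966 0.2147941  0.28888909] [2.56331855 1.81581964 0.00324452] [ 3.37790997e-01 -1.48821081e-01  1.66164379e+00  2.94369982e-04
  1.62670547e+00  6.75939717e-01] 0.01919467958390438 [ 0.69707836 -0.02755407 -3.2858636 ] [-0.01804521 -0.02714882  0.00169787]
```

View pics/wrist3.png

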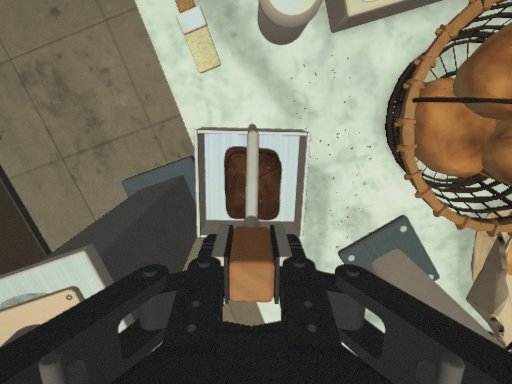

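View pics/scene3z.png

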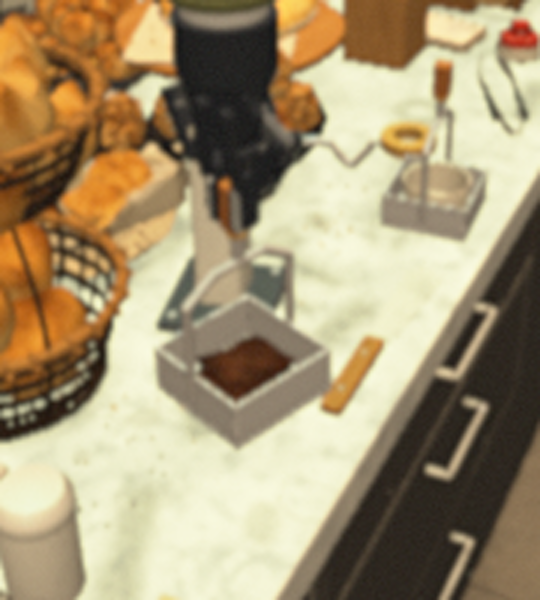

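```bash
python3 - <<'E'
from rig import robot
from h import *
ti=robot.camera_info("top");si=robot.camera_info("scene");wi=robot.camera_info("wrist")
T=lambda l:np.array(l)/2.5+[120,90]
S=lambda l:np.array(l)/2.5+[180,110]
D=[(ti,[[.06,.065,.014],[-.06,.065,.014],[-.06,-.065,.014],[-.157,0,.223]],T([(263,175),(292,271),(397,240),(373,326)])),
(si,[[-.06,.065,.014],[-.157,0,.219],[-.135,0,.190]],S([(157,312),(262,146),(245,161)])),
(wi,[[.06,.065,.014],[-.06,.065,.014]],np.array([(405,216),(339,249)],float))]
F=lambda p:[(proj(place(M,*p),i)-O) for i,M,O in D]
r=least_squares(lambda p:np.concatenate([a.ravel() for a in F(p)]),[.6,-.03,.24],loss='soft_l1')
print(r.x,[a.round(1).tolist() for a in F(r.x)],place([[-.135,0,.2]],*r.x))
# pan rim / grip now
e=robot.get_obs()['ee_pos'];zb=e[2]-.0373-.13;h=.052
C=lambda sx,sy,z=.045:[sx*h,sy*h,z]
for M,O in(([C(1,1),C(-1,1),C(-1,-1)],[(309,131),(196,129),(196,240)]),):
    f=lambda p:(proj(place(M,*p,z=zb),wi)-O).ravel()
    q=least_squares(f,[.45,.21,-.36]).x;print("pan",q,f(q).round(1),e)
E
```

```text
[ 0.60756615 -0.02518212  0.24442509] [[[-1.6, -0.9], [-2.1, 0.8], [0.4, 0.7], [-0.1, 0.1]], [[5.7, -2.9], [-0.3, -1.2], [-1.1, 0.6]], [[3.1, -0.4], [-0.8, 6.2]]] [[ 0.4765788  -0.05785192  0.2       ]]
pan [ 0.45496788  0.21065915 -0.35650482] [ 1.4  1.1 -2.5  1.   1.2 -2.4] [0.45576462 0.21442035 0.28631642]
```

drive_tool([
  [[-0.02,-0.04,0],[0,0,0.06],-1],
  [[-0.06,-0.15,0],[0,0,0.14],-1],
  [[-0.1,-0.28,0],[0,0,0.22],-1],
  [[-0.15,-0.4,0],[0,0,0.31],-1],
  [[-0.2,-0.5,0],[0,0,0.4],-1],
  [[-0.25,-0.6,0],[0,0,0.5],-1],
  [[-0.3,-0.7,0],[0,0,0.6],-1],
  [[-0.33,-0.78,0],[0,0,0.68],-1],
  [[-0.34,-0.82,0],[0,0,0.74],-1],
  [[-0.34,-0.82,0],[0,0,0.74],-1],
])

```text
t: 6.12
ee_pos: [0.3868, 0.049, 0.2848]
orientation: [-1.935, -2.473, 0.005]
wrist_force: [0.1, 0.6, -3.5]
opening: 0.0191
```

drive_tool([
  [[0,-0.05,0.01],[0,0,0],-1],
  [[0,-0.15,0.015],[0,0,0],-1],
  [[0,-0.27,0.015],[0,0,0],-1],
  [[0,-0.39,0.015],[0,0,0],-1],
  [[0.01,-0.5,0.015],[0,0,0],-1],
  [[0.015,-0.58,0.015],[0,0,0],-1],
  [[0.015,-0.63,0.015],[0,0,0],-1],
  [[0.015,-0.63,0.015],[0,0,0],-1],
  [[0.015,-0.63,0.015],[0,0,0],-1],
])

```text
t: 6.87
ee_pos: [0.3896, -0.0765, 0.2871]
orientation: [-1.935, -2.47, 0.005]
wrist_force: [-0.3, 0.7, -2.6]
opening: 0.0191
```

```bash
cat > look.py <<'E'
import sys
from rig import robot
import cv2
n=sys.argv[1]
o=robot.get_obs();print(o['t'],o['ee_pos'],o['orientation'],o['opening'],o['wrist_force'])
for c in("wrist","scene","top"):
    im=robot.snapshot(c);cv2.imwrite(f"pics/{c}{n}.png",im[:,:,::-1])
im=cv2.imread(f"pics/scene{n}.png")[110:260,200:360]
a=cv2.resize(im,None,fx=3.5,fy=3.5,interpolation=cv2.INTER_CUBIC)
cv2.imwrite(f"pics/scene{n}z.png",a)
E
python3 look.py 4
```

```text
6.8667 [ 0.38964797 -0.07645946  0.28705018] [-1.93547177 -2.47037149  0.00536733] 0.01913440548280288 [-0.28393698  0.67073692 -2.55360649]
```

View pics/scene4z.png

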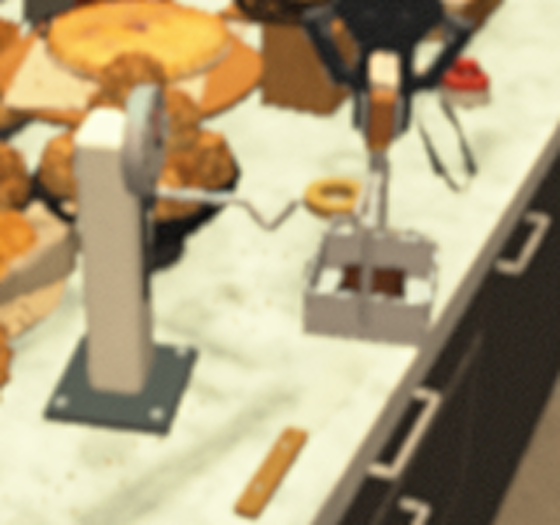

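View pics/wrist4.png

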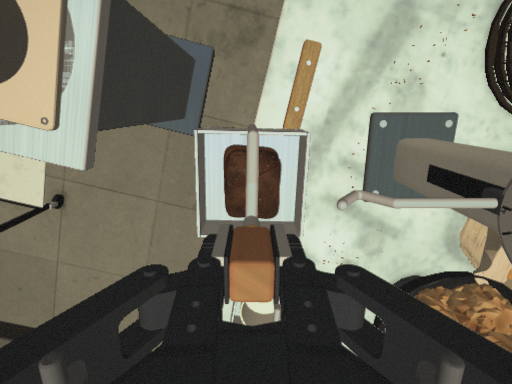

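View pics/top4.png

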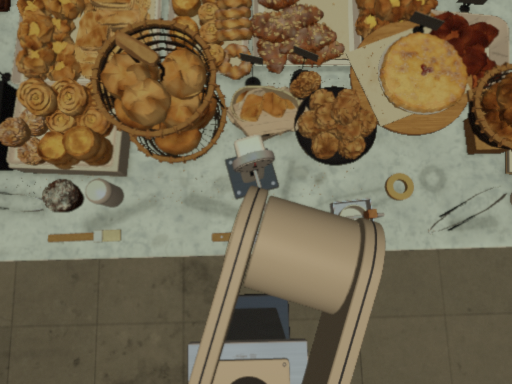

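```bash
python3 - <<'E'
from rig import robot
from h import *
wi=robot.camera_info("wrist");e=robot.get_obs()['ee_pos'];a=.243
def at(px,z):
    return least_squares(lambda q:(proj([[q[0],q[1],z]],wi)-px).ravel(),[.45,-.06]).x
fr=lambda p:np.array([[np.cos(a),np.sin(a)],[-np.sin(a),np.cos(a)]])@(p-e[:2])
for px,z in[((344,206),.219),((362,193),.193),((397,203),.214),((490,203),.214)]:
    p=at(px,z);print(px,p,"rel TCP in scale frame",fr(p))
zr=e[2]-.0373-.085;print("rim",[fr(at(p,zr)).round(4).tolist() for p in((196,130),(309,130),(196,235))])
print("grip top",fr(at((251,250),e[2]-.0373+.072)),"bar far end",fr(at((252,128),e[2]-.0373-.01)))
E
```

```text
(344, 206) [ 0.45964396 -0.06296096] rel TCP in scale frame [ 0.07092503 -0.00415385]
(362, 193) [ 0.48105462 -0.05481819] rel TCP in scale frame [ 0.09366593 -0.00140206]
(397, 203) [ 0.50064393 -0.05194687] rel TCP in scale frame [ 0.1133706  -0.00332858]
(490, 203) [ 0.570311   -0.03455143] rel TCP in scale frame [ 0.1851765  -0.00320719]
rim [[-0.0488, 0.0486], [0.0516, 0.0487], [-0.0539, -0.0526]]
grip top [0.00073317 0.01197245] bar far end [0.00100811 0.05523946]
```

drive_tool([
  [[0.03,0.007,0],[0,0,0],-1],
  [[0.1,0.025,0],[0,0,0],-1],
  [[0.18,0.045,0],[0,0,0],-1],
  [[0.26,0.065,0],[0,0,0],-1],
  [[0.34,0.085,0],[0,0,0],-1],
  [[0.4,0.1,0],[0,0,0],-1],
  [[0.44,0.11,0],[0,0,0],-1],
  [[0.445,0.11,0],[0,0,0],-1],
  [[0.445,0.11,0],[0,0,0],-1],
])

```text
t: 7.77
ee_pos: [0.4789, -0.0535, 0.2873]
orientation: [-1.932, -2.474, 0.006]
wrist_force: [-0.3, 0.4, -3.9]
opening: 0.0192
```

```bash
python3 look.py 5
```

```text
7.7667 [ 0.47886607 -0.05346703  0.28729219] [-1.93156463 -2.47389242  0.00573603] 0.01915942635854125 [-0.29283249  0.43778893 -3.85125581]
```

View pics/scene5z.png

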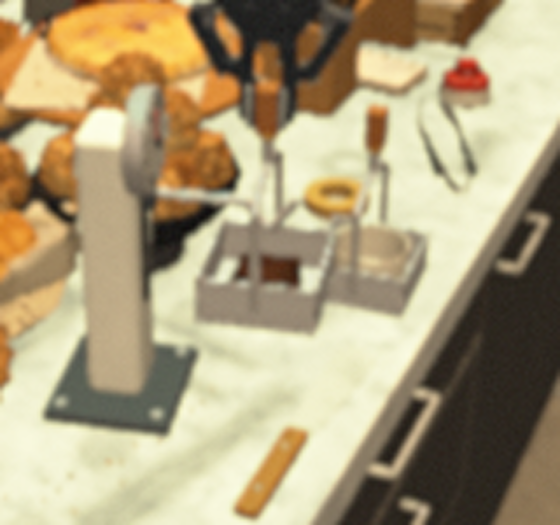

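View pics/wrist5.png

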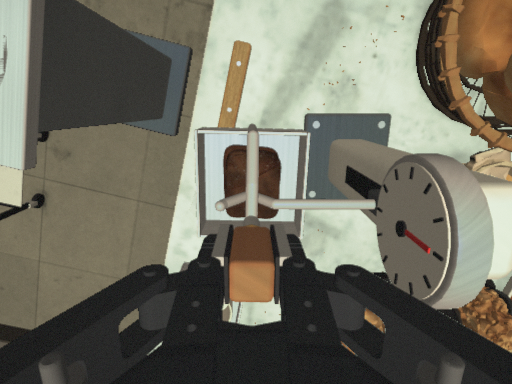

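The wrist picture shows the bar (column 252) above the V dip, between the tip at (220,207) and the arm bend at about (275,203). The hook passes through the window. Next I'll lower it slowly.

drive_tool([
  [[0,0,-0.03],[0,0,0],-1],
  [[0,0,-0.08],[0,0,0],-1],
  [[0,0,-0.13],[0,0,0],-1],
  [[0,0,-0.17],[0,0,0],-1],
  [[0,0,-0.2],[0,0,0],-1],
  [[0,0,-0.22],[0,0,0],-1],
  [[0,0,-0.24],[0,0,0],-1],
  [[0,0,-0.25],[0,0,0],-1],
  [[0,0,-0.26],[0,0,0],-1],
])

```text
t: 8.67
ee_pos: [0.4783, -0.054, 0.2356]
orientation: [-1.933, -2.473, 0.006]
wrist_force: [-1.7, -0.0, -2.7]
opening: 0.0193
```

drive_tool([
  [[0,0,-0.01],[0,0,0],-1],
  [[0,0,-0.02],[0,0,0],-1],
  [[0,0,-0.03],[0,0,0],-1],
  [[0,0,-0.04],[0,0,0],-1],
  [[0,0,-0.045],[0,0,0],-1],
  [[0,0,-0.045],[0,0,0],-1],
])

```text
t: 9.17
ee_pos: [0.4783, -0.054, 0.2265]
orientation: [-1.933, -2.473, 0.006]
wrist_force: [-1.8, 1.1, -1.2]
opening: 0.0193
```

```bash
python3 look.py 6
```

```text
9.1667 [ 0.47828585 -0.05403898  0.22646519] [-1.93332038 -2.47325098  0.005636  ] 0.01927853573320891 [-1.79911578  1.13362866 -1.23888581]
```

View pics/scene6z.png

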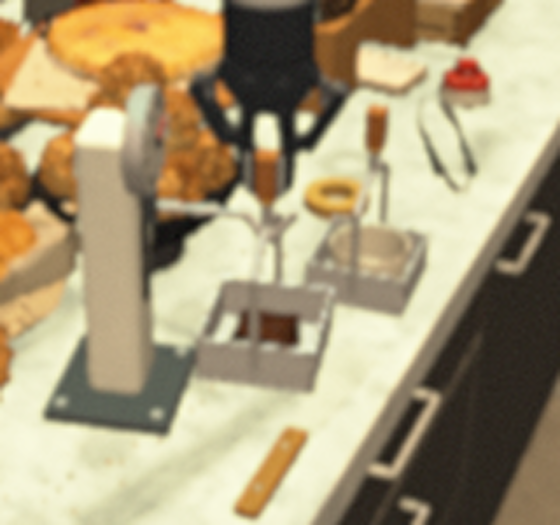

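View pics/wrist6.png

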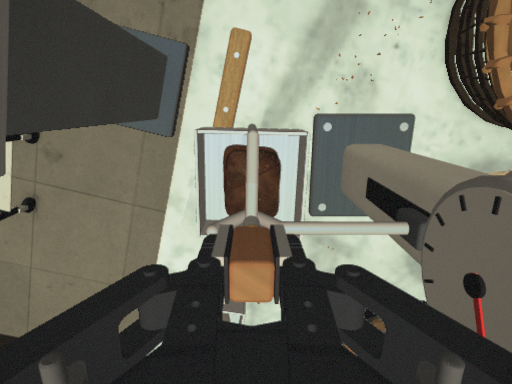

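drive_tool([
  [[-0.003,0,-0.01],[0,0,0],-1],
  [[-0.006,0,-0.02],[0,0,0],-1],
  [[-0.006,0,-0.03],[0,0,0],-1],
  [[-0.006,0,-0.033],[0,0,0],-1],
  [[-0.006,0,-0.033],[0,0,0],-1],
  [[-0.006,0,-0.033],[0,0,0],-1],
])

```text
t: 9.82
ee_pos: [0.4772, -0.0541, 0.2202]
orientation: [-1.934, -2.474, 0.005]
wrist_force: [-1.1, -0.7, -0.0]
opening: 0.0195
```

```bash
python3 -c "
from rig import robot
o=robot.get_obs();print(o['wrist_force'],o['moment'],o['ee_pos'])"
```

```text
[-1.12521584 -0.70953311 -0.04522276] [-0.15498646  0.08044376  0.01525074] [ 0.47723007 -0.0541076   0.22023498]
```

The vertical wrist force has dropped to about 0 N, so the scale is carrying the pan. Now I'll open gradually.

drive_tool([
  [[0,0,0],[0,0,0],-0.5],
  [[0,0,0],[0,0,0],-0.4],
  [[0,0,0],[0,0,0],-0.3],
  [[0,0,0],[0,0,0],-0.1],
  [[0,0,0],[0,0,0],0.1],
  [[0,0,0],[0,0,0],0.3],
  [[0,0,0],[0,0,0],0.3],
  [[0,0,0],[0,0,0],0.3],
  [[0,0,0],[0,0,0],0.3],
  [[0,0,0],[0,0,0],0.3],
])

```text
t: 10.65
ee_pos: [0.4772, -0.0541, 0.2202]
orientation: [-1.934, -2.474, 0.005]
wrist_force: [-1.2, -0.4, -0.3]
opening: 0.0554
```

```bash
python3 look.py 7
```

```text
10.65 [ 0.47723561 -0.05411774  0.22021114] [-1.9335743  -2.47357706  0.00544885] 0.055428101341784455 [-1.20960689 -0.44867183 -0.26578488]
```

View pics/wrist7.png

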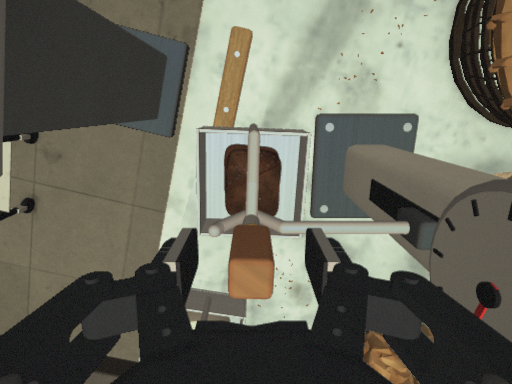

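View pics/scene7z.png

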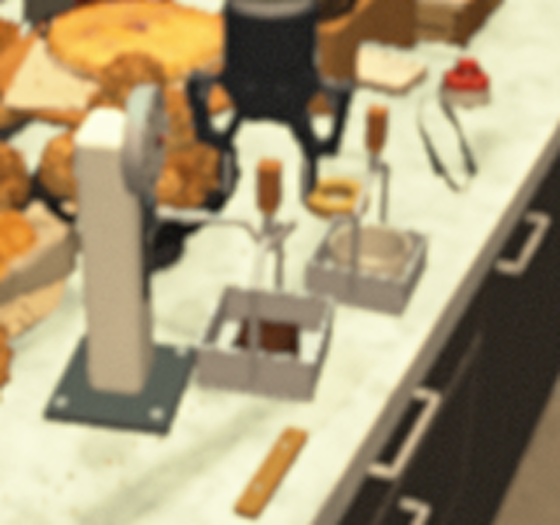

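Released: the grip stands free between the pads, which are about 55 mm apart, and the pan hangs in the V. Next I'll retreat straight up.

drive_tool([
  [[0,0,0.03],[0,0,0],0.3],
  [[0,0,0.08],[0,0,0],0.3],
  [[0,0,0.15],[0,0,0],0.3],
  [[0,0,0.25],[0,0,0],0.3],
  [[0,0,0.35],[0,0,0],0.3],
  [[0,0,0.45],[0,0,0],0.3],
  [[0,0,0.55],[0,0,0],0.3],
  [[0,0,0.65],[0,0,0],0.3],
  [[0,0,0.7],[0,0,0],0.3],
  [[0,0,0.7],[0,0,0],0.3],
])

```text
t: 11.63
ee_pos: [0.4783, -0.0543, 0.364]
orientation: [1.933, 2.473, -0.002]
wrist_force: [0.8, 0.5, -0.0]
opening: 0.0557
```

drive_tool([
  [[0,0,0],[0,0,0],0.3],
  [[0,0,0],[0,0,0],0.3],
  [[0,0,0],[0,0,0],0.3],
  [[0,0,0],[0,0,0],0.3],
  [[0,0,0],[0,0,0],0.3],
  [[0,0,0],[0,0,0],0.3],
  [[0,0,0],[0,0,0],0.3],
  [[0,0,0],[0,0,0],0.3],
  [[0,0,0],[0,0,0],0.3],
  [[0,0,0],[0,0,0],0.3],
])

```text
t: 12.47
ee_pos: [0.4783, -0.0543, 0.364]
orientation: [1.933, 2.473, -0.002]
wrist_force: [0.5, -0.1, 0.2]
opening: 0.0557
```

```bash
python3 look.py 8
```

```text
12.4667 [ 0.47829494 -0.0543344   0.36395386] [ 1.93286822e+00  2.47267565e+00 -1.61106464e-03] 0.05571213387886126 [ 0.49883969 -0.09008369  0.24291059]
```

drive_tool([
  [[0,0,0],[0,0,0],0.3],
  [[0,0,0],[0,0,0],0.3],
  [[0,0,0],[0,0,0],0.3],
  [[0,0,0],[0,0,0],0.3],
  [[0,0,0],[0,0,0],0.3],
  [[0,0,0],[0,0,0],0.3],
  [[0,0,0],[0,0,0],0.3],
  [[0,0,0],[0,0,0],0.3],
  [[0,0,0],[0,0,0],0.3],
  [[0,0,0],[0,0,0],0.3],
])

```text
t: 13.45
ee_pos: [0.4783, -0.0543, 0.364]
orientation: [1.933, 2.473, -0.002]
wrist_force: [-0.7, -1.0, 0.7]
opening: 0.0557
```

drive_tool([
  [[0,0,0],[0,0,0],0.3],
  [[0,0,0],[0,0,0],0.3],
  [[0,0,0],[0,0,0],0.3],
  [[0,0,0],[0,0,0],0.3],
  [[0,0,0],[0,0,0],0.3],
  [[0,0,0],[0,0,0],0.3],
  [[0,0,0],[0,0,0],0.3],
  [[0,0,0],[0,0,0],0.3],
  [[0,0,0],[0,0,0],0.3],
  [[0,0,0],[0,0,0],0.3],
])

```text
t: 14.28
ee_pos: [0.4783, -0.0543, 0.3639]
orientation: [1.933, 2.473, -0.002]
wrist_force: [-0.2, -1.1, -0.3]
opening: 0.0556
```

```bash
python3 look.py 9; python3 look.py 10; python3 - <<'E'
import cv2,numpy as np
L=lambda n:cv2.imread(f"pics/{n}.png").astype(int)
for c in("scene","wrist"):
  for a,b in((8,9),(9,10)):
    d=abs(L(f"{c}{a}")-L(f"{c}{b}")).max(2);print(c,a,b,(d>25).sum(),d.max())
E
```

```text
14.2833 [ 0.47829923 -0.05433404  0.36394762] [ 1.93290439e+00  2.47265713e+00 -1.63323733e-03] 0.055612871472349744 [-0.19110992 -1.12621986 -0.29795879]
14.4333 [ 0.4783235  -0.05434379  0.36401178] [ 1.93280103e+00  2.47255898e+00 -1.53484944e-03] 0.05502502039690562 [ 0.39185779  0.11460875 -0.19095058]
scene 8 9 0 14
scene 9 10 0 14
wrist 8 9 452 103
wrist 9 10 425 99
```

View pics/scene10z.png

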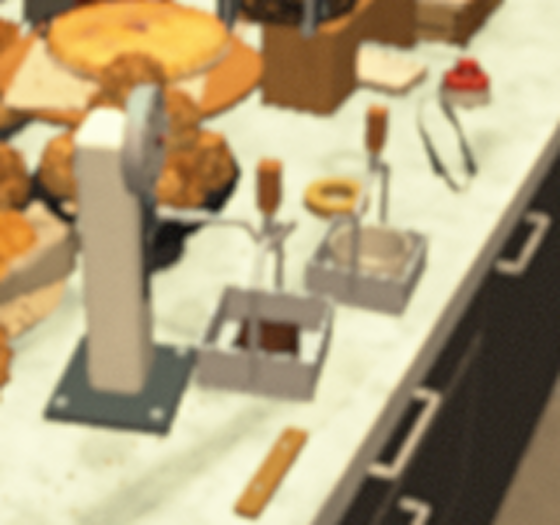

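View pics/wrist10.png

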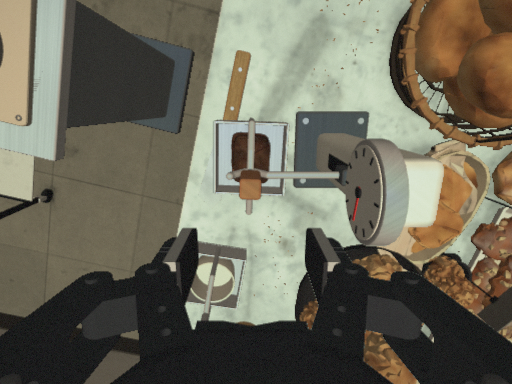

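```bash
python3 - <<'E'
import cv2,numpy as np
L=lambda n:cv2.imread(f"pics/{n}.png").astype(int)
d=abs(L("scene0")-L("scene10")).max(2)[145:200,286:325];print("ramekin pan diff",d.max())
d=abs(L("wrist9")-L("wrist10")).max(2)>25;y,x=np.where(d);print("wrist diff: pan region",d[115:215,210:345].sum(),"fingers",d[225:].sum(),"rest",d.sum())
from rig import robot
print(robot.get_obs()['t']); print(robot.close_job())
E
```

```text
ramekin pan diff 101
wrist diff: pan region 0 fingers 0 rest 425
14.5833
the job is handed in; nothing more can be done
None
```

```bash
python3 - <<'E'
import cv2,numpy as np
L=lambda n:cv2.imread(f"pics/{n}.png").astype(int)
d=abs(L("scene0")-L("scene10")).max(2)
print(d[140:200,298:325].max()); y,x=np.where(d[145:200,286:325]>25);print(x.min()+286,x.max()+286,y.min()+145,y.max()+145)
E
```

```text
6
286 295 193 199
```

The brownie pan now hangs by the middle of its handle bar in the scale's hook, with the brownie still in it. I handed the job in at about 14.6 s.

I gripped the pan by its wooden grip, lifted it and turned it to match the scale. I then brought the bar in over the hook and lowered it until the vertical wrist force read about 0 N. By my estimate the hook had dipped about 17 mm at that point, against the 55 mm stop. I opened the fingers there, backed straight up and waited about 3.6 s from starting to open.

**Final checks**
- **Hook still:** the hanging pan showed no change between pictures taken about 1.8 s and 0.15 s apart in the scene view, or in the last two wrist pictures. The whole wrist pictures did differ in about 430 pixels. In the last pair, none of those were on the pan, hook or fingers; I did not trace them further.
- **Ramekin pan:** it has not moved. My first comparison with the opening picture showed a difference there (101). A check after handing in traced it to the hanging pan's corner overlapping that part of the picture; the rest of that area matched to within noise (6).
- **Robot clear:** the gripper is about 14 cm above where it let go, touching nothing, and wrist force was within sensor noise.

I had no direct reading of the hook's dip, so the 17 mm comes from the tool's height.

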